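Hang the keyhole caddy on its stud and put the bottle in it

ROBOT

A 6-joint arm with a two-finger parallel gripper is mounted at the origin on a cart in front of the work surface, level with it; the furniture and walls round the work are solid. World frame = base frame: x ahead of the robot, y to its left, z up, the work surface at z = 0. Lengths are in m, angles in rad, forces in N, time in s.
With the tool pointing down it reaches from about 0.35 to 0.875 m from the base axis. Payload 15.5 kg.
Tool frame: the origin (TCP) lies at the centre of the arm's flange, where the gripper is bolted on; the fingertips stand 173 mm ahead of it and the grasp point (between the pads) lies 155 mm ahead of it; z points along the fingers, x is the direction in which the jaws open and shut, and the axes are right-handed (so a half turn about z gives the same grasp; the last joint's range is limited). The gripper opens to 85 mm and grips with 20 to 120 N. Pads are 22 mm wide; open, the fingers measure 114 mm over their backs; the gripper's body (76 mm by 85 mm) begins 54 mm behind the grasp point. The pads swing forward as they close: fully open they stand 13 mm farther back than shut.
Start: joints at [-1.296, 0.494, 1.345, -0, 1.302, -0.096], TCP at [0.226, -0.583, 0.405] pointing down, gripper open.
Joint ranges: [-2.91, 2.91], [-0.82, 2.16], [0.22, 2.67], [-1.22, 4.37], [0.12, 2.79], [-3.08, 3.08]. Speed limits (rad/s): [1.89, 1.89, 2.57, 3.01, 3.01, 3.01].

INTERFACE

Orientations are given as a unit quaternion [x, y, z, w].
In Python, from rig import get_obs, cams, order gives the robot as it stands.
- The arm moves only by the shell command python3 -m crank 'ROWS'. ROWS is text: rows parted by semicolons, each of 7 numbers parted by spaces: the turn, a rotation vector about the tool's x, y, z in degrees, then the shift along the tool's x, y, z in m, then the gripper command: -1 is shut, 1 is fully open, values between are in proportion. In form: rx ry rz dx dy dz gripper; .... A call has 1 to 12 rows; each row shifts and turns the commanded pose from where the row before left it, along the tool's axes as they then stand; what a row does not reach is not made up. A row lasts 1/8 s, in which the tool goes at most 62.5 mm and 10.7 degrees, less where a joint would pass 70% of its speed; a pose out of reach is approached as far as the arm can. A call with a gripper value outside its range is refused whole. The fingers move at their own pace and stop on an object; the grip force is fixed at half the most. Time passes only in rows, so rows that do not move let the fingers close. It gives the time, the measured TCP pose, the force and the opening at its end, in the units of the state.
- get_obs(): the state, without advancing time (a new reading comes with each control period).
- cams.grab_frame(name): name is "side" or "top"; returns (picture, depth): 420x560x3 uint8, blue, green, red; 420x560 float32, m along the optical axis (not along the pixel's ray), 0 where there is no reading.
- cams.get_calibration(name): a dict with "mtx" (3x3 intrinsics, pixels), "distortion" ([k1, k2, p1, p2, k3] as OpenCV has them; the pictures are not rectified), "rvec" (rotation vector, rad) and "tvec" (3), from world to camera coordinates, as OpenCV has them. Camera axes: x right, y down, z forward; pixel columns grow to the right and rows downward; lengths in m; the calibration is good to about 2 mm. A picture is of the moment at which its call begins. get_calibration takes no time and is no camera call.
- order.sign_off(): hands the job in, once; it reports no verdict.
The state is a dict: "clock": time; "joints": joint angles; "qvel": joint speeds; "tau": joint torques, N m; "tool_pos": TCP position; "ee_rot": TCP orientation; "contact_force": force on the tool from outside, world axes, zero at the start; "moment": the same for the moment, N m; "gripper_width": finger opening in m.
Only numpy, scipy, OpenCV 4.12 (cv2) and the standard library are available. Lean on these libraries where they do the work, as an engineer would, in place of code of your own. Each camera call takes 0.05 s, during which the arm holds its last target.

TASK

Hang the small open caddy on the bench post: pass the round hole of the keyhole in its back plate over the stud's head, slide it down until the stud is fully home in the narrow end of the slot, and let go. Then stand the bottle upright in the hanging caddy, about midway between its sides. Do not tip the bottle over on the way, and leave the other things on the bench where they are.

Things in the scene. Friction and masses are not known exactly. Their poses are not given: they have to be found in the camera images.
- caddy: Loose grey caddy, about 0.4 kg: an open tray 110 (x) x 100 (y) mm, walls 4 mm thick and 28 mm high, with an upright back plate 100 mm wide, 120 mm tall, 5 mm thick (rear face at x = +55 mm). Sloping cheeks join side walls and plate up to 65 mm high. Origin: centre of the underside; z up; +x towards the back plate. At first it stands on the bench, tray side roughly towards the robot.
- caddy_grip (a point): Middle of the caddy's grip rim (10 mm thick along x, 100 mm long along y, from 94 to 120 mm above the underside), 108 mm above the underside. Axes as the caddy's. Good to pinch from above, fingers closing along x.
- caddy_hole (a point): Centre of the keyhole's round hole (30 mm across), mid-thickness of the back plate, 30 mm above the caddy's underside. Axes as the caddy's.
- caddy_seat (a point): Where the stud's axis lies when home in the narrow end of the keyhole: 60 mm above the underside, straight above the round hole's centre by 30 mm, mid-thickness of the back plate. The slot is 13 mm wide and opens down into the round hole. Axes as the caddy's.
- caddy_floor (a point): Point on the tray's floor (5 mm above the underside), midway between the sides and 60 mm in front of the back plate's front face: a good spot for the bottle. The tray inside measures 101 mm in x by 92 mm in y; the stud's head stands up to 12 mm into it from the plate. Axes as the caddy's.
- post: Fixed upright painted post, bolted to the bench, that carries the stud. Origin at bench height below its front face; +x points from the front face backwards, z up. 70 mm wide, 16 mm thick, top 138 mm above the bench; steel foot plate 130 mm wide (y), reaching 30 mm in front of the face and 80 mm behind it, 8 mm thick (bolt heads to 15 mm).
- stud (a point): Mid-length of the stud's bare shank, 125 mm above the bench, 5 mm in front of the post face; axes as the post's, so the stud sticks out level along -x. Shank 9 mm in diameter, 10 mm long from face to head; head 20 mm in diameter, 6 mm thick, its front 11 mm in front of this point. A hung caddy clears the bench by 65 mm and leans by a few degrees.
- bottle_mid (a point): Centre, half-way up (47 mm), of a small loose flat-sided squeeze bottle with a cone nozzle, about 0.08 kg, standing on the bench: 24 mm thick (x) by 40 mm wide (y), body 66 mm high, 94 mm with the nozzle. z is up along the bottle.
- tub: Bystander: round tub with a lid, 68 mm across, 52 mm high; origin at the centre of its underside.
- block: Bystander: small cast valve block, 40 x 72 x 44 mm; origin at the centre of its underside.
- bearing: Bystander: ball bearing lying flat, 52 mm across, 15 mm high; origin at the centre of its underside.
There are look-alikes about, which are no part of the job. Leave any purple look-alike of the part that bears bottle_mid alone. What is shaped like the caddy but green or purple is not meant.

How it is judged:
By the outcome, as a careful person would: the job done as asked, in the order asked, and still so for the second after the job is handed in, with the robot touching nothing.
It also fails if it takes over 64 s, if anything falls off the work surface, if the arm or the gripper's body presses on something with over 40 N, if the wrist force passes 120 N, or if a joint passes its speed limit or range.

## Working session

There is one attempt and no reset: what is moved stays moved. The work goes in short steps, Python scripts to look and compute and a shell command to move; the robot and the scene stay as the last step left them, time stands still between calls to the robot, and variables do not carry over. Pictures are saved under pics/ and viewed, and the job is handed in when it is done.

```bash
ls; mkdir -p pics
python3 - <<'E'
from rig import get_obs,cams
import cv2,numpy as np
o=get_obs();print(o)
for n in("side","top"):
    p,d=cams.grab_frame(n);cv2.imwrite(f"pics/{n}0.png",p);np.savez(f"{n}0.npz",p=p,d=d);print(n,cams.get_calibration(n))
E
```

```text
pics
{'clock': 0.0, 'joints': array([-1.29650758e+00,  4.94173946e-01,  1.34616829e+00,  2.27465697e-05,
        1.30247947e+00, -9.55094151e-02]), 'qvel': array([ 0.00109381, -0.00049304,  0.00072943, -0.0008273 , -0.00053215,
       -0.00121063]), 'tau': array([ 2.23522657e-03, -8.82175684e+01, -3.83868098e+01, -5.05112325e-05,
        1.01308283e-02,  4.33364755e-05]), 'tool_pos': array([ 0.22584912, -0.58259448,  0.40409327]), 'ee_rot': array([ 8.25051845e-01, -5.65056701e-01, -4.64561506e-04, -4.02423220e-04]), 'contact_force': array([ 0.21510239, -0.2503224 ,  0.37050131]), 'moment': array([-0.02429757,  0.09244465,  0.01195288]), 'gripper_width': 0.08509179640823936}
side {'mtx': array([[478.774456  ,   0.        , 277.11053179],
       [  0.        , 478.774456  , 194.3293767 ],
       [  0.        ,   0.        ,   1.        ]]), 'distortion': array([-0.14974045,  0.        ,  0.        ,  0.        ,  0.        ]), 'rvec': array([ 0.55218207, -2.60732721,  1.30706122]), 'tvec': array([0.49195813, 0.21465087, 1.01574413])}
top {'mtx': array([[539.18830212,   0.        , 278.39530746],
       [  0.        , 539.18830212, 208.82925127],
       [  0.        ,   0.        ,   1.        ]]), 'distortion': array([-0.15715518,  0.        ,  0.        ,  0.        ,  0.        ]), 'rvec': array([ 2.17871286, -2.22461316,  0.04043449]), 'tvec': array([0.04101146, 0.54054624, 1.44634883])}
```

View pics/side0.png

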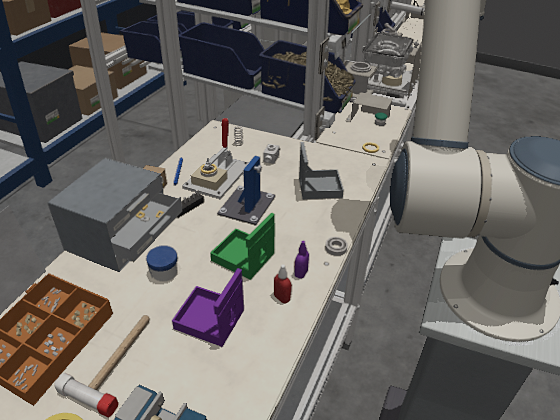

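View pics/top0.png

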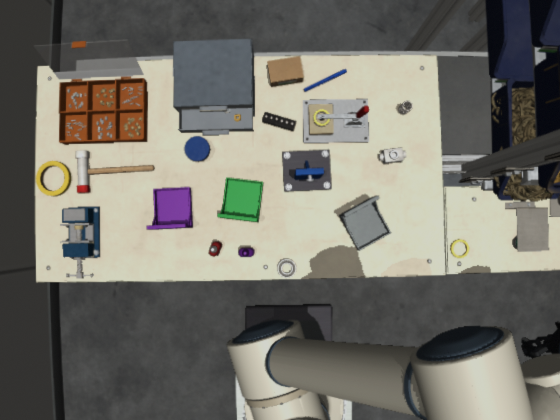

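Side view: the grey caddy is at about (320,175), post and stud at (250,190), red bottle at (283,285), and the purple bottle look-alike at (302,258). The green and purple caddies are at (245,245) and (210,310). In the top view, the grey caddy is at (363,222), the post at (308,172) and the red bottle at (215,247).

Candidates: the grey caddy fits, because green and purple are ruled out. The red bottle fits, because purple is ruled out. Next I'll enlarge both to confirm.

```bash
cat > h.py <<'E'
import numpy as np,cv2
from rig import cams
def load(n,k): z=np.load(f"{n}{k}.npz");return z['p'],z['d']
def grab(n,k):
    p,d=cams.grab_frame(n);np.savez(f"{n}{k}.npz",p=p,d=d);return p,d
def cal(n):
    c=cams.get_calibration(n);R=cv2.Rodrigues(c['rvec'])[0];return c['mtx'],c['distortion'],R,c['tvec']
def cloud(n,d):
    K,D,R,t=cal(n);h,w=d.shape
    u,v=np.meshgrid(np.arange(w),np.arange(h))
    q=cv2.undistortPoints(np.stack([u,v],-1).reshape(-1,1,2).astype(np.float64),K,D).reshape(h,w,2)
    P=np.dstack([q*d[...,None],d])
    W=(P-t)@R
    W[d<=0]=np.nan
    return W
def ray(n,uv):
    K,D,R,t=cal(n);q=cv2.undistortPoints(np.array(uv,float).reshape(-1,1,2),K,D).reshape(-1,2)
    return -R.T@t,np.c_[q,np.ones(len(q))]@R
def onz(n,uv,z):
    o,r=ray(n,uv);return o+r*((z-o[2])/r[:,2:3])
def two(a,b):
    o1,r1=ray("side",[a]);o2,r2=ray("top",[b]);r1=r1[0];r2=r2[0]
    s=np.linalg.lstsq(np.c_[r1,-r2],o2-o1,rcond=None)[0]
    p,q=o1+s[0]*r1,o2+s[1]*r2
    return (p+q)/2,np.linalg.norm(p-q)
def proj(n,P):
    K,D,R,t=cal(n);return cv2.projectPoints(np.array(P,float).reshape(-1,1,3),cv2.Rodrigues(R)[0],t,K,D)[0].reshape(-1,2)
def crop(n,p,x0,y0,w,h,f,name):
    c=cv2.resize(p[y0:y0+h,x0:x0+w],None,fx=f,fy=f,interpolation=cv2.INTER_CUBIC);cv2.imwrite(f"pics/{name}.png",c);return c
E
python3 - <<'E'
from h import *
s,ds=load("side",0);t,dt=load("top",0)
a=[crop(0,s,285,130,80,80,5,"x"),crop(0,t,325,182,80,80,5,"x")]
b=[crop(0,s,250,225,80,80,5,"x"),crop(0,t,190,220,80,80,5,"x")]
c=[crop(0,s,210,145,80,80,5,"x"),crop(0,t,270,135,80,80,5,"x")]
cv2.imwrite("pics/caddy0.png",np.hstack(a));cv2.imwrite("pics/bottle0.png",np.hstack(b));cv2.imwrite("pics/post0.png",np.hstack(c))
for n,d in(("side",ds),("top",dt)):
    W=cloud(n,d);print(n,-cal(n)[2].T@cal(n)[3]);
    for uv in ([(283,290),(320,190),(252,180)] if n=="side" else [(215,247),(363,222),(308,172),(300,230)]): print(uv,W[uv[1],uv[0]])
E
```

```text
side [0.18524989 0.82686026 0.77576964]
(283, 290) [0.42908776 0.21809358 0.04148994]
(320, 190) [ 0.48112409 -0.15495898  0.02735703]
(252, 180) [ 0.61743641 -0.02826702  0.10105412]
top [0.48617092 0.02869021 1.46581439]
(215, 247) [0.44372261 0.19503716 0.07825102]
(363, 222) [ 0.50083534 -0.19923197  0.0067181 ]
(308, 172) [ 0.62541551 -0.04512491  0.14414707]
(300, 230) [ 0.48287968 -0.02781749 -0.00147019]
```

View pics/caddy0.png

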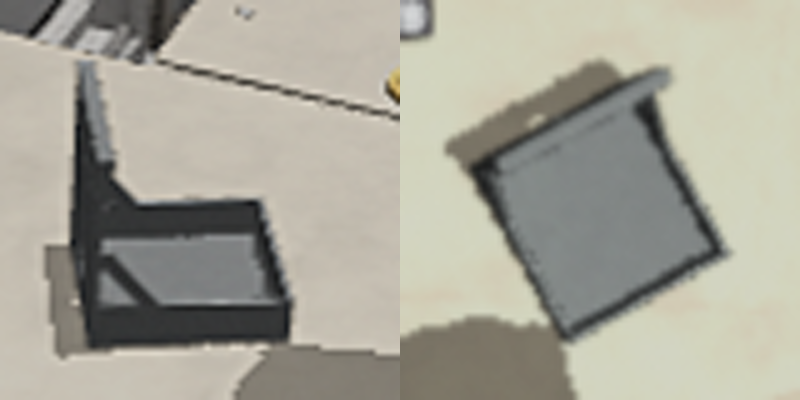

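View pics/bottle0.png

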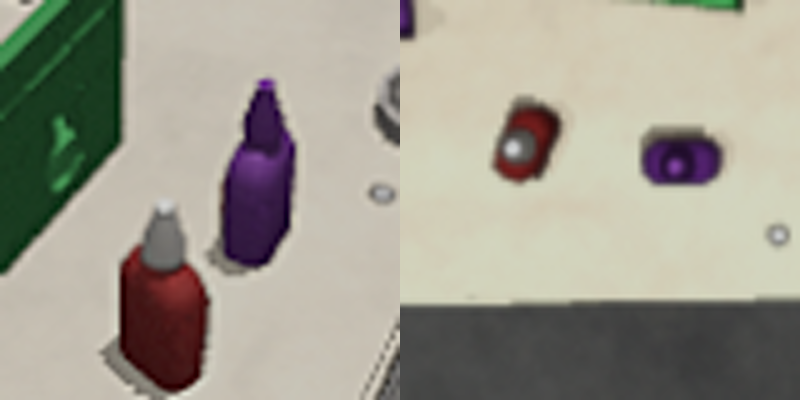

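View pics/post0.png

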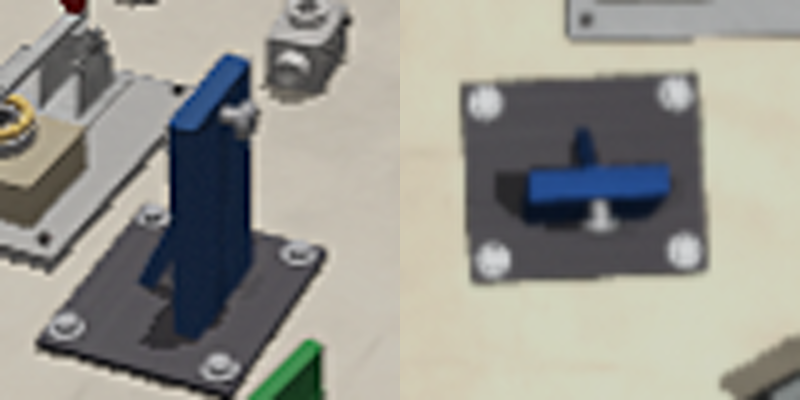

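The crops confirm it. The grey caddy's tray faces the robot and its plate is at the far left. The red bottle with a grey nozzle is at side (283,285) and top (215,247), with the purple one to its right. The stud head is at side (257,168) and top (311,178). Next I'll measure them.

Run:
```python
from h import *
s,ds=load("side",0);t,dt=load("top",0)
Wt=cloud("top",dt);Ws=cloud("side",ds)
def box(W,x0,x1,y0,y1,z0,z1): return (W[...,0]>x0)&(W[...,0]<x1)&(W[...,1]>y0)&(W[...,1]<y1)&(W[...,2]>z0)&(W[...,2]<z1)
def rep(nm,P):
    if len(P)<4: print(nm,len(P));return
    (c,sz,a)=cv2.minAreaRect(P[:,:2].astype(np.float32)*1000);m=P.mean(0)
    u,S,v=np.linalg.svd((P-m)[:,:2],full_matrices=False)
    print(nm,len(P),'mean',m.round(4),'zmax',np.percentile(P[:,2],95).round(4),'rect',np.round(c,1),np.round(sz,1),round(a,1),'axisdeg',np.degrees(np.arctan2(v[0,1],v[0,0])).round(2))
for n,W in(("top",Wt),("side",Ws)):
    print(n)
    rep('rim',W[box(W,.42,.64,-.3,-.1,.105,.14)])
    rep('caddy',W[box(W,.42,.64,-.3,-.1,.015,.14)])
    rep('tray rim',W[box(W,.42,.64,-.3,-.1,.02,.035)])
    rep('posttop',W[box(W,.55,.68,-.12,.03,.131,.16)])
    rep('foot',W[box(W,.5,.75,-.15,.06,.004,.02)])
    hsv=cv2.cvtColor(s if n=="side" else t,cv2.COLOR_BGR2HSV)
    red=((hsv[...,0]<8)|(hsv[...,0]>172))&(hsv[...,1]>120)
    rep('bottle',W[box(W,.35,.5,.1,.3,.005,.15)])
    rep('bottle red',W[box(W,.35,.5,.1,.3,.005,.15)&red])
    rep('bottle top',W[box(W,.35,.5,.17,.3,.075,.15)])
    rep('bottle all',W[box(W,.35,.5,.17,.3,.008,.15)])
    g=(hsv[...,1]<60)&(hsv[...,2]>90)
    rep('stud',W[box(W,.55,.62,-.1,.03,.1,.135)&g])
    i=np.argwhere(box(W,.55,.64,-.1,.03,.1,.15)&g)
    print([(tuple(k[::-1]),W[k[0],k[1]].round(3).tolist()) for k in i][:40])
```

```text
top
rim 165 mean [ 0.5412 -0.1776  0.1193] zmax 0.1241 rect [ 541.4 -178.3] [10.9 98.1] 28.3 axisdeg 118.18
caddy 457 mean [ 0.5121 -0.1925  0.0648] zmax 0.1226 rect [ 538.7 -180. ] [204.1 100.1] 27.7 axisdeg -138.68
tray rim 178 mean [ 0.4787 -0.2102  0.0271] zmax 0.0318 rect [ 497.  -201.8] [110.1 100.1] 27.7 axisdeg -64.14
posttop 194 mean [ 0.6276 -0.0495  0.1377] zmax 0.1429 rect [622.1 -49.7] [31.3 67.8] 1.5 axisdeg 92.3
foot 2272 mean [ 0.6533 -0.0541  0.0087] zmax 0.0151 rect [625.3 -45.5] [248.4 210. ] 0.3 axisdeg 155.59
bottle 494 mean [0.4368 0.1843 0.0454] zmax 0.1123 rect [427.6 200.3] [144.6 198.8] 0.2 axisdeg -101.63
bottle red 75 mean [0.4408 0.1961 0.0551] zmax 0.0633 rect [439.3 198.6] [20.9 37.1] 67.4 axisdeg 158.41
bottle top 63 mean [0.4674 0.2388 0.1007] zmax 0.1233 rect [471.6 243.8] [121.4  21.2] 55.6 axisdeg -125.1
bottle all 206 mean [0.4507 0.2157 0.0633] zmax 0.1216 rect [434.  234.7] [141.4 118.7] 5.0 axisdeg -126.33
stud 27 mean [ 0.6115 -0.0495  0.1291] zmax 0.1345 rect [611.1 -48.5] [14.5 14.6] 30.4 axisdeg 172.02
[((np.int64(309), np.int64(175)), [0.6
[... 4305 characters left out ...]
0.126]), ((np.int64(256), np.int64(168)), [0.614, -0.045, 0.127]), ((np.int64(257), np.int64(168)), [0.612, -0.045, 0.128]), ((np.int64(258), np.int64(168)), [0.606, -0.04, 0.132]), ((np.int64(259), np.int64(168)), [0.605, -0.042, 0.131]), ((np.int64(261), np.int64(168)), [0.603, -0.051, 0.127]), ((np.int64(257), np.int64(169)), [0.61, -0.042, 0.127]), ((np.int64(258), np.int64(169)), [0.607, -0.04, 0.129]), ((np.int64(259), np.int64(169)), [0.605, -0.042, 0.129]), ((np.int64(261), np.int64(169)), [0.602, -0.047, 0.126]), ((np.int64(243), np.int64(170)), [0.634, -0.014, 0.135]), ((np.int64(258), np.int64(170)), [0.606, -0.039, 0.127]), ((np.int64(261), np.int64(170)), [0.603, -0.05, 0.121])]
```

Run:
```python
from h import *
s,ds=load("side",0);t,dt=load("top",0)
hs=cv2.cvtColor(t,cv2.COLOR_BGR2HSV)
def rect(n,mask,z,nm):
    cs=cv2.findContours(mask.astype(np.uint8),0,2)[0];c=max(cs,key=cv2.contourArea).reshape(-1,2)
    P=onz(n,c,z)[:,:2];r=cv2.minAreaRect((P*1000).astype(np.float32));print(n,nm,r[0],r[1],round(r[2],2),len(c));return P
sub=np.zeros(t.shape[:2],bool);sub[145:195,278:335]=1
W=cloud("top",dt)
rect("top",sub&(t.max(2)<115),.008,'foot')
blue=sub&(hs[...,0]>100)&(hs[...,0]<125)&(hs[...,1]>150)&(W[...,2]>.13)
P=rect("top",blue,.138,'posttop'); print(P.min(0),P.max(0))
# bottle
h2=cv2.cvtColor(t,cv2.COLOR_BGR2HSV)
red=((h2[...,0]<9)|(h2[...,0]>170))&(h2[...,1]>110);m=np.zeros_like(red);m[235:262,202:232]=1
for z in(.03,.055,.062):rect("top",red&m,z,f'bottle{z}')
ys,xs=np.where(red&m);print('red px top',xs.min(),xs.max(),ys.min(),ys.max())
Ws=cloud("side",ds)
h3=cv2.cvtColor(s,cv2.COLOR_BGR2HSV);red=((h3[...,0]<9)|(h3[...,0]>170))&(h3[...,1]>110);m=np.zeros_like(red);m[255:310,265:300]=1
ys,xs=np.where(red&m);print('red px side',xs.min(),xs.max(),ys.min(),ys.max(),'z',np.nanpercentile(Ws[red&m][:,2],[1,99]))
# nozzle tips: two-view
print('tip',two((282.7,266.5),(213.0,249.0)))
Q=Ws[red&m];print(Q.mean(0)); 
for lo in(.01,.02,.03,.04,.05):
    q=Q[(Q[:,2]>lo)&(Q[:,2]<lo+.01)];
    print(lo,len(q),cv2.minAreaRect((q[:,:2]*1000).astype(np.float32)))
    
b=crop(0,t,200,232,32,32,18,"bt");b=crop(0,s,262,258,50,50,12,"bs")
b=crop(0,s,235,145,40,40,15,"st")
```

```text
top foot (644.8287353515625, -47.816200256347656) (108.567626953125, 128.54452514648438) 1.63 60
top posttop (628.4768676757812, -49.266990661621094) (66.92513275146484, 14.92296314239502) 88.89 23
[ 0.62080184 -0.08281974] [ 0.6361049  -0.01566644]
top bottle0.03 (438.7898864746094, 201.16163635253906) (23.696367263793945, 38.82448196411133) 70.39 25
top bottle0.055 (439.6148376464844, 198.1586151123047) (23.283777236938477, 38.148468017578125) 70.39 25
top bottle0.062 (439.84588623046875, 197.31773376464844) (23.16822624206543, 37.959197998046875) 70.39 25
red px top 209 220 242 255
red px side 274 291 274 302 z [0.00420244 0.06241649]
tip (array([0.43888639, 0.19912085, 0.08757229]), np.float64(0.00021070411349033595))
[nan nan nan]
0.01 54 ((436.6673278808594, 213.25588989257812), (10.657827377319336, 35.182090759277344), 85.92658996582031)
0.02 52 ((436.4033508300781, 212.31039428710938), (11.9712495803833, 37.25450897216797), 86.52285766601562)
0.03 61 ((435.78240966796875, 211.97071838378906), (11.789887428283691, 37.8878059387207), 88.40365600585938)
0.04 58 ((435.5638427734375, 212.52886962890625), (37.25193405151367, 13.956047058105469), 1.7711797952651978)
0.05 89 ((436.24761962890625, 211.35678100585938), (37.27495193481445, 15.547420501708984), 0.2231699377298355)
```

View pics/bt.png

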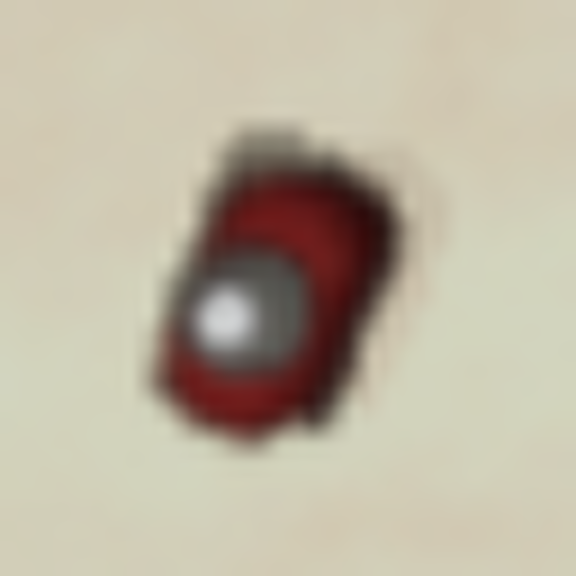

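View pics/bs.png

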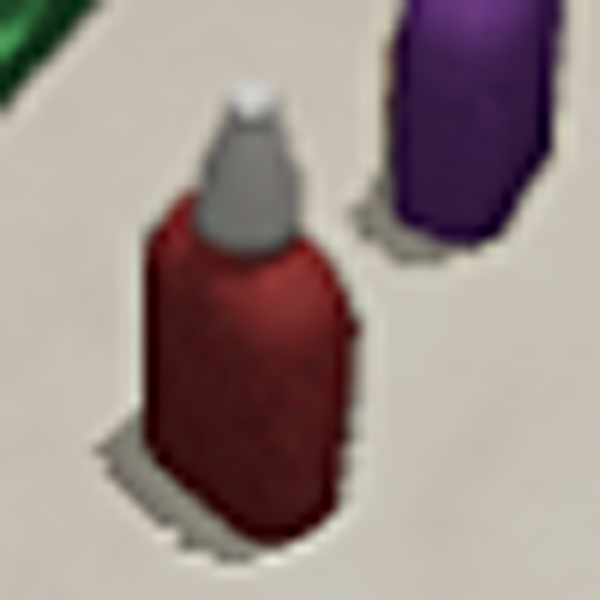

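View pics/st.png

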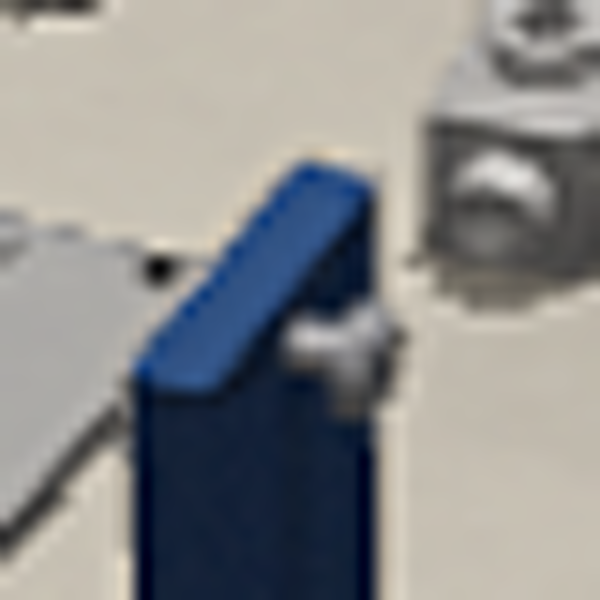

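```bash
cat > rel.py <<'E'
import sys,numpy as np
from rig import get_obs
from scipy.spatial.transform import Rotation as Ro
o=get_obs();R=Ro.from_quat(o['ee_rot']);p=o['tool_pos']
M=R.as_matrix()
print('pos',p.round(4),'ang',np.degrees(np.arctan2(M[1,0],M[0,0])).round(2),'zaxis',M[:,2].round(4),'F',o['contact_force'].round(1),'M',o['moment'].round(2),'w',round(o['gripper_width'],4),'t',round(o['clock'],2),'J',o['joints'].round(2))
if len(sys.argv)>3:
    print('tool delta mm',(M.T@(np.array(list(map(float,sys.argv[1:4])))-p)*1000).round(1))
E
python3 -m crank '0 0 -10.7 0 0 0 1;0 0 -10.7 0 0 0 1;0 0 -10.7 0 0 0 1;0 0 -10.7 0 0 0 1;0 0 -10.7 0 0 0 1;0 0 -10.7 0 0 0 1;0 0 -10.7 0 0 0 1;0 0 -10.7 0 0 0 1;0 0 -10.7 0 0 0 1;0 0 0 0 0 0 1'; python3 rel.py 0.540 -0.177 0.36
```

```text
clock: 1.35
tool_pos: [0.2259, -0.5827, 0.4044]
ee_rot: [0.971, 0.237, -0.0, -0.0]
contact_force: [1.1, -0.7, -0.3]
gripper_width: 0.0854
pos [ 0.2259 -0.5827  0.4044] ang 27.44 zaxis [-2.e-04  6.e-04 -1.e+00] F [ 1.1 -0.7 -0.3] M [-0.01 -0.03 -0.03] w 0.0854 t 1.35 J [-1.3   0.49  1.35 -0.    1.3  -1.78]
tool delta mm [ 465.7 -215.3   44.6]
```

```bash
python3 -m crank '0 0 0 .02 -.01 0 1;0 0 0 .045 -.021 0 1;0 0 0 .05 -.023 .005 1;0 0 0 .05 -.023 .005 1;0 0 0 .05 -.023 .005 1;0 0 0 .05 -.023 .005 1;0 0 0 .05 -.023 .005 1;0 0 0 .05 -.023 .005 1;0 0 0 .05 -.023 .005 1;0 0 0 .035 -.017 .005 1;0 0 0 .015 -.008 .005 1;0 0 0 0 0 0 1'; python3 rel.py 0.540 -0.177 0.265;  python3 - <<'E'
from h import *
p,d=grab("side",1);crop(0,p,240,80,160,140,5,"side1")
E
```

```text
clock: 2.85
tool_pos: [0.5382, -0.1745, 0.3593]
ee_rot: [0.971, 0.237, -0.0, -0.0]
contact_force: [-0.3, 0.2, -0.0]
gripper_width: 0.0852
pos [ 0.5382 -0.1745  0.3593] ang 27.47 zaxis [-9.e-04  4.e-04 -1.e+00] F [-0.3  0.2 -0. ] M [-0.05  0.05 -0.02] w 0.0852 t 2.85 J [-0.42  0.46  1.55 -0.    1.13 -0.9 ]
tool delta mm [ 0.5  3.1 94.3]
```

View pics/side1.png

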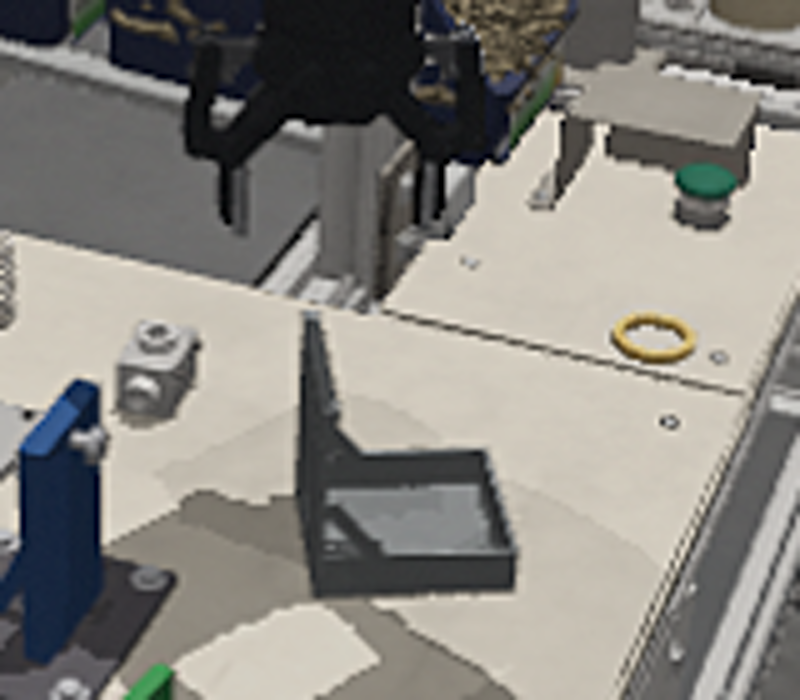

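The gripper (fingers at (235,190) and (430,190) in the crop) straddles the rim line at (320,360), so I'm descending and gripping.

```bash
python3 -m crank '0 0 -.3 0 .003 .03 1;0 0 0 0 0 .03 1;0 0 0 0 0 .02 1;0 0 0 0 0 .01 1;0 0 0 0 0 .004 1;0 0 0 0 0 0 1;0 0 0 0 0 0 -1;0 0 0 0 0 0 -1;0 0 0 0 0 0 -1;0 0 0 0 0 0 -1;0 0 0 0 0 0 -1;0 0 0 0 0 0 -1'; python3 rel.py
```

```text
clock: 4.4
tool_pos: [0.5397, -0.1783, 0.2657]
ee_rot: [0.971, 0.24, 0.0, 0.0]
contact_force: [0.6, 0.9, 0.4]
gripper_width: 0.009
pos [ 0.5397 -0.1783  0.2657] ang 27.79 zaxis [ 3.e-04 -0.e+00 -1.e+00] F [0.6 0.9 0.4] M [ 0.14 -0.2   0.08] w 0.009 t 4.4 J [-0.42  0.59  1.63  0.    0.92 -0.91]
```

```bash
python3 -m crank '0 0 0 0 0 -.01 -1;0 0 0 0 0 -.02 -1;0 0 0 0 0 -.025 -1;0 0 0 0 0 -.025 -1;0 0 0 0 0 -.016 -1;0 0 5 0 0 0 -1;0 0 7 0 0 0 -1;0 0 8 0 0 0 -1;0 0 6.1 0 0 0 -1;0 0 0 0 0 0 -1'; python3 rel.py .54 -.049 .361
```

```text
clock: 5.65
tool_pos: [0.5395, -0.1782, 0.3616]
ee_rot: [1.0, 0.015, -0.0, -0.0]
contact_force: [-1.1, -1.0, -3.9]
gripper_width: 0.0093
pos [ 0.5395 -0.1782  0.3616] ang 1.72 zaxis [-6.e-04  2.e-04 -1.e+00] F [-1.1 -1.  -3.9] M [ 0.   -0.17  0.02] w 0.0093 t 5.65 J [-0.42  0.46  1.54 -0.    1.14 -0.45]
tool delta mm [   4.4 -129.2    0.6]
```

```bash
python3 -m crank '0 0 0 0 -.01 0 -1;0 0 0 0 -.025 0 -1;0 0 0 .004 -.03 0 -1;0 0 0 0 -.03 0 -1;0 0 0 0 -.024 0 -1;0 0 0 0 -.01 0 -1;0 0 0 0 0 0 -1;0 0 0 0 0 0 -1'; python3 rel.py ;python3 - <<'E'
from h import *
s,d=grab("side",2);t,dt=grab("top",2)
c=[crop(0,s,225,125,80,80,5,"x"),crop(0,t,270,150,80,80,5,"x")];cv2.imwrite("pics/pre2.png",np.hstack(c))
E
```

```text
clock: 6.65
tool_pos: [0.5399, -0.0498, 0.3617]
ee_rot: [1.0, 0.015, 0.0, 0.0]
contact_force: [0.5, 0.0, -5.0]
gripper_width: 0.0092
pos [ 0.5399 -0.0498  0.3617] ang 1.69 zaxis [ 1.e-04 -3.e-04 -1.e+00] F [ 0.5  0.  -5. ] M [ 0.02 -0.15  0.01] w 0.0092 t 6.65 J [-0.2   0.43  1.6  -0.    1.11 -0.23]
```

View pics/pre2.png

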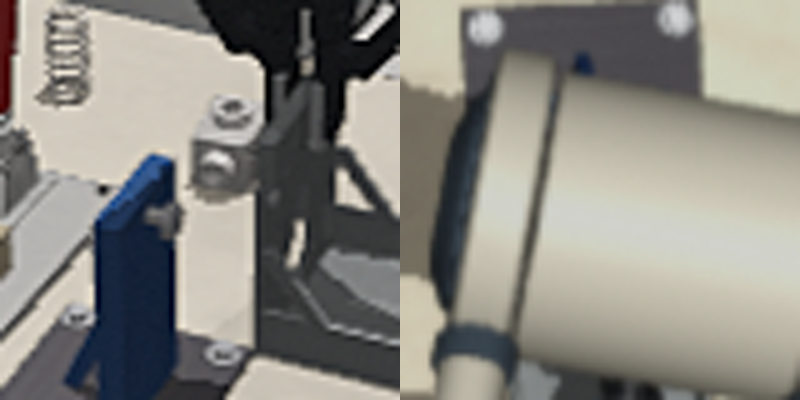

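Side view: the plate (crop (290,200)) stands facing the stud (165,218), and the keyhole shows at (296,245). The arm blocks the top view, so I'll measure the caddy against the post in the side view.

```bash
cat > m.py <<'E'
import sys
from h import *
k=sys.argv[1]
s,d=load("side",k);W=cloud("side",d)
th=np.radians(1.65);Rz=np.array([[np.cos(th),np.sin(th),0],[-np.sin(th),np.cos(th),0],[0,0,1]])
V=W@Rz.T
hs=cv2.cvtColor(s,cv2.COLOR_BGR2HSV);blue=(hs[...,0]>98)&(hs[...,0]<125)&(hs[...,1]>150)
def st(nm,m):
    P=V[m];print(nm,len(P)); 
    if len(P)>3:print('  p2',np.percentile(P,2,axis=0).round(4),'p50',np.percentile(P,50,axis=0).round(4),'p98',np.percentile(P,98,axis=0).round(4))
r=np.zeros(d.shape,bool);r[130:260,200:330]=1
post=r&blue&(V[...,0]>.55)&(V[...,2]>.03)
st('post',post)
st('post top',post&(V[...,2]>.134))
st('post +y side',post&(V[...,1]>-.016)&(V[...,2]<.13))
gr=r&(hs[...,1]<90)&(V[...,2]>.09)&(V[...,1]<.06)&(V[...,0]<.612)
st('head',r&~blue&(hs[...,1]<80)&(V[...,0]>.593)&(V[...,0]<.625)&(V[...,1]>-.075)&(V[...,1]<-.01)&(V[...,2]>.105)&(V[...,2]<.15))
E
python3 m.py 0; python3 m.py 2
python3 - <<'E'
from h import *
s,d=load("side",2);W=cloud("side",d)
for v in range(140,206,4): print(v,[tuple((W[v,u]*1000).round(0).astype(int)) if np.isfinite(W[v,u,0]) else 0 for u in range(272,304,3)])
E
```

```text
post 608
  p2 [ 0.6159 -0.09    0.0328] p50 [ 0.6182 -0.0458  0.0889] p98 [ 0.6325 -0.0279  0.1391]
post top 109
  p2 [ 0.6165 -0.0933  0.1343] p50 [ 0.6228 -0.0594  0.1376] p98 [ 0.6318 -0.0294  0.1403]
post +y side 0
head 44
  p2 [ 0.6006 -0.071   0.1193] p50 [ 0.6048 -0.0608  0.1274] p98 [ 0.6182 -0.0556  0.1348]
post 606
  p2 [ 0.6156 -0.0895  0.0325] p50 [ 0.6182 -0.0453  0.0893] p98 [ 0.6322 -0.0278  0.1393]
post top 109
  p2 [ 0.5789 -0.0934  0.1345] p50 [ 0.6233 -0.0589  0.1378] p98 [ 0.6309 -0.0298  0.2203]
post +y side 0
head 45
  p2 [ 0.6005 -0.0699  0.1177] p50 [ 0.6047 -0.0623  0.128 ] p98 [ 0.6174 -0.0561  0.1346]
140 [(np.int64(721), np.int64(-381), np.int64(1)), (np.int64(713), np.int64(-387), np.int64(-1)), (np.int64(555), np.int64(-41), np.int64(223)), (np.int64(548), np.int64(-40), np.int64(225)), (np.int64(543), np.int64(-47), np.int64(222)), (np.int64(541), np.int64(-60), np.int64(216)), (np.int64(525), np.int64(-38), np.int64(231)), (np.int64(520), np.int64(-44), np.int64(230)), (np.int64(510), np.int64(-37), np.int64(235)), (np.int64(503), np.int64(-38), np.int
[... 7591 characters left out ...]
), np.int64(-3)), (np.int64(498), np.int64(0), np.int64(97)), (np.int64(490), np.int64(0), np.int64(99)), (np.int64(483), np.int64(1), np.int64(103)), (np.int64(475), np.int64(1), np.int64(105))]
204 [(np.int64(586), np.int64(-79), np.int64(1)), (np.int64(579), np.int64(-83), np.int64(0)), (np.int64(573), np.int64(-89), np.int64(-3)), (np.int64(565), np.int64(-90), np.int64(0)), (np.int64(557), np.int64(-92), np.int64(0)), (np.int64(550), np.int64(-94), np.int64(2)), (np.int64(542), np.int64(-97), np.int64(2)), (np.int64(536), np.int64(-102), np.int64(1)), (np.int64(528), np.int64(-104), np.int64(2)), (np.int64(522), np.int64(-109), np.int64(0)), (np.int64(514), np.int64(-110), np.int64(2))]
```

Run:
```python
from h import *
s,d=load("side",2);crop(0,s,262,130,60,75,8,"pl2")
```

```text
(no output)
```

View pics/pl2.png

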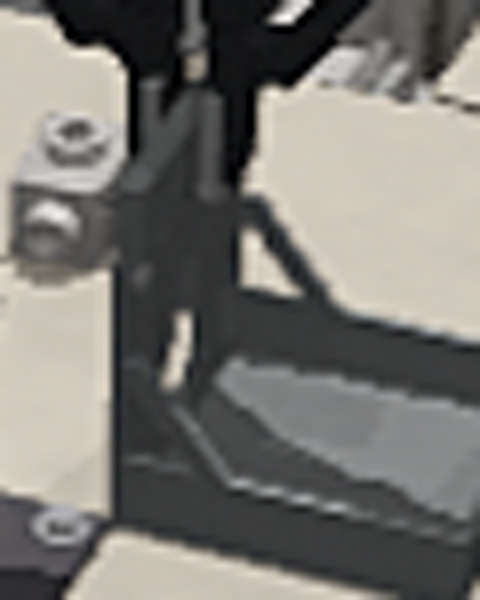

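Run:
```python
from h import *
th=np.radians(1.65);Rz=np.array([[np.cos(th),np.sin(th),0],[-np.sin(th),np.cos(th),0],[0,0,1]])
c=np.array([(315,160),(375,185),(215,388),(138,370)],float);uv=np.array([235,145])+(c+.5)/15-.5
print('posttop corners V',(onz("side",uv,.138)@Rz.T*1000).round(1).tolist())
# pictured stud as triangulated between side & top: head top
s,d=load("side",2);W=cloud("side",d);V=W@Rz.T
m=np.zeros(d.shape,bool);m[170:200,275:330]=1
w=m&(abs(V[...,1]+.0147)<.006)&(V[...,2]>.095)
P=V[w];A=np.c_[P[:,0],P[:,2],np.ones(len(P))];print('wall y fit V',len(P),np.median(P[:,1]),np.linalg.lstsq(A,P[:,1],rcond=None)[0])
m=np.zeros(d.shape,bool);m[156:186,276:297]=1
w=m&(abs(V[...,0]-.538)<.006)&(V[...,2]>.1)&(V[...,2]<.18)&(V[...,1]<-.02)
P=V[w];A=np.c_[P[:,1],P[:,2],np.ones(len(P))];print('plate front x fit V',len(P),np.median(P[:,0]),np.linalg.lstsq(A,P[:,0],rcond=None)[0])
# tray floor z
m=np.zeros(d.shape,bool);m[175:215,285:330]=1
w=m&(V[...,2]>.09)&(V[...,2]<.112)&(V[...,1]<-.04)
print('floor z',np.median(V[w][:,2]))
print('tcp V',(Rz@np.array([.5399,-.0498,.3617])))
# top-view foot & top corners
```

```text
posttop corners V [[630.2, -99.7, 138.0], [617.9, -96.5, 138.0], [617.3, -31.8, 138.0], [630.7, -31.7, 138.0]]
wall y fit V 469 -0.014774337725232033 [-0.00453532  0.0051135  -0.013214  ]
plate front x fit V 298 0.5372397447299044 [0.01171716 0.00066681 0.5379092 ]
floor z 0.10133671167094149
tcp V [ 0.5382422  -0.06532521  0.3617    ]
```

```bash
python3 -m crank '0 0 0 .01 -.0007 .001 -1;0 0 0 .015 0 0 -1;0 0 0 .015 0 0 -1;0 0 0 .01 0 0 -1;0 0 0 0 0 0 -1'; python3 rel.py;python3 -m crank '0 0 0 .006 0 0 -1;0 0 0 .006 0 0 -1;0 0 0 .006 0 0 -1;0 0 0 .0045 0 0 -1;0 0 0 0 0 0 -1;0 0 0 0 0 0 -1'; python3 rel.py;python3 - <<'E'
from h import *
s,d=grab("side",3)
crop(0,s,215,115,90,90,6,"in3")
E
```

```text
clock: 7.38
tool_pos: [0.5905, -0.047, 0.3604]
ee_rot: [1.0, 0.015, 0.0, 0.0]
contact_force: [0.2, 0.5, -4.5]
gripper_width: 0.0089
pos [ 0.5905 -0.047   0.3604] ang 1.71 zaxis [ 1.e-04 -0.e+00 -1.e+00] F [ 0.2  0.5 -4.5] M [-0.01 -0.2  -0.03] w 0.0089 t 7.38 J [-0.18  0.49  1.48  0.    1.17 -0.21]
clock: 8.12
tool_pos: [0.6121, -0.0464, 0.3606]
ee_rot: [1.0, 0.015, -0.0, -0.0]
contact_force: [-0.3, -0.6, -3.6]
gripper_width: 0.0088
pos [ 0.6121 -0.0464  0.3606] ang 1.69 zaxis [-3.e-04  0.e+00 -1.e+00] F [-0.3 -0.6 -3.6] M [-0.04 -0.2  -0.01] w 0.0088 t 8.12 J [-0.17  0.52  1.43 -0.    1.19 -0.2 ]
```

View pics/in3.png

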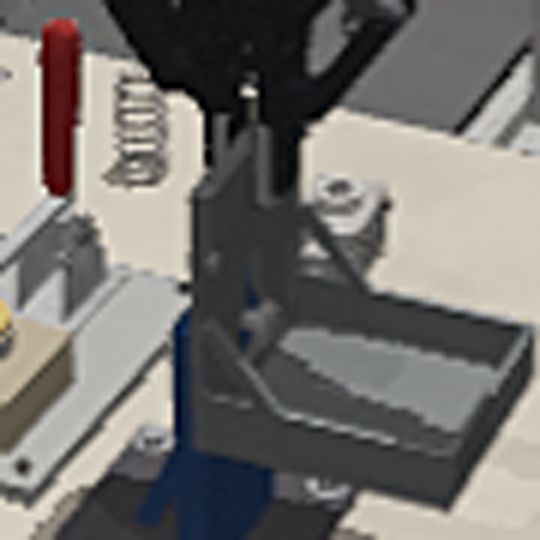

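The stud head (crop (262,322)) has come through the hole into the tray with no contact force. I'm sliding down now.

```bash
python3 -m crank '0 0 0 0 0 .005 -1;0 0 0 0 0 .005 -1;0 0 0 0 0 .005 -1;0 0 0 0 0 0 -1'; python3 rel.py; python3 -m crank '0 0 0 0 0 .005 -1;0 0 0 0 0 .004 -1;0 0 0 0 0 .003 -1;0 0 0 0 0 0 -1'; python3 rel.py
```

```text
clock: 8.68
tool_pos: [0.6122, -0.0466, 0.3451]
ee_rot: [1.0, 0.015, -0.0, 0.0]
contact_force: [0.5, -1.8, -4.8]
gripper_width: 0.0091
pos [ 0.6122 -0.0466  0.3451] ang 1.68 zaxis [-8.e-04 -2.e-04 -1.e+00] F [ 0.5 -1.8 -4.8] M [-0.51 -0.15 -0.02] w 0.0091 t 8.68 J [-0.17  0.54  1.44 -0.    1.16 -0.2 ]
clock: 9.18
tool_pos: [0.6122, -0.0465, 0.3333]
ee_rot: [1.0, 0.015, -0.0, 0.0]
contact_force: [1.0, -4.4, -6.6]
gripper_width: 0.0089
pos [ 0.6122 -0.0465  0.3333] ang 1.69 zaxis [-5.e-04 -1.e-04 -1.e+00] F [ 1.  -4.4 -6.6] M [-0.76 -0.28  0.01] w 0.0089 t 9.18 J [-0.17  0.55  1.46 -0.    1.13 -0.2 ]
```

Sideways force of -4.4 N: I'll ease 1.5 mm towards -y (tool +y), then continue.

```bash
python3 -m crank '0 0 0 0 .0015 0 -1;0 0 0 0 0 .0015 -1;0 0 0 0 0 0 -1'; python3 rel.py; python3 -m crank '0 0 0 0 0 .001 -1;0 0 0 0 0 .001 -1;0 0 0 0 0 0 -1'; python3 rel.py
```

```text
clock: 9.55
tool_pos: [0.6123, -0.0478, 0.3321]
ee_rot: [1.0, 0.015, -0.0, -0.0]
contact_force: [-0.2, 0.8, -3.9]
gripper_width: 0.0089
pos [ 0.6123 -0.0478  0.3321] ang 1.69 zaxis [-2.e-04  3.e-04 -1.e+00] F [-0.2  0.8 -3.9] M [-0.   -0.22 -0.03] w 0.0089 t 9.55 J [-0.18  0.55  1.46  0.    1.13 -0.2 ]
clock: 9.93
tool_pos: [0.6124, -0.0479, 0.3304]
ee_rot: [1.0, 0.015, 0.0, -0.0]
contact_force: [-2.0, 0.7, 1.2]
gripper_width: 0.0088
pos [ 0.6124 -0.0479  0.3304] ang 1.69 zaxis [ 3.e-04  0.e+00 -1.e+00] F [-2.   0.7  1.2] M [0.06 0.04 0.02] w 0.0088 t 9.93 J [-0.18  0.56  1.46  0.    1.13 -0.2 ]
```

The side force is gone, and the stud now carries the weight at z = 0.330, against 0.331 expected. Releasing.

```bash
python3 -m crank '0 0 0 0 0 .0005 -1;0 0 0 0 0 0 -.6;0 0 0 0 0 0 -.4;0 0 0 0 0 0 0;0 0 0 0 0 0 1;0 0 0 0 0 0 1;0 0 0 0 0 0 1'; python3 rel.py;python3 - <<'E'
from h import *
s,d=grab("side",4)
crop(0,s,215,115,90,90,6,"hung4")
E
```

```text
clock: 10.8
tool_pos: [0.6123, -0.0479, 0.3297]
ee_rot: [1.0, 0.015, 0.0, -0.0]
contact_force: [1.3, -0.2, 0.4]
gripper_width: 0.0853
pos [ 0.6123 -0.0479  0.3297] ang 1.69 zaxis [ 0.  0. -1.] F [ 1.3 -0.2  0.4] M [-0.01 -0.02  0.06] w 0.0853 t 10.8 J [-0.18  0.56  1.46  0.    1.13 -0.2 ]
```

View pics/hung4.png

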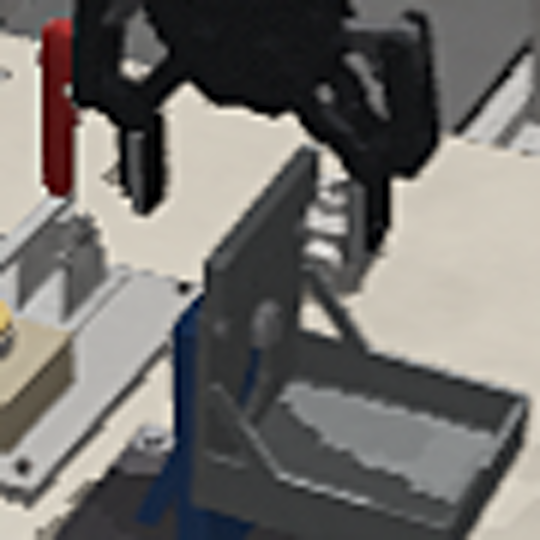

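The caddy hangs on the stud: head at crop (265,320), plate clear of both fingers. I'm going up, then turning and moving to the red bottle.

```bash
python3 -m crank '0 0 0 0 0 -.015 1;0 0 0 0 0 -.03 1;0 0 -9.75 0 0 -.03 1;0 0 -9.75 0 0 -.03 1;0 0 -9.75 0 0 0 1;0 0 -9.75 0 0 0 1;0 0 -9.75 0 0 0 1;0 0 -9.75 0 0 0 1;0 0 -9.75 0 0 0 1;0 0 0 0 0 0 1'; python3 rel.py .439 .1985 .32
```

```text
clock: 12.1
tool_pos: [0.6123, -0.0479, 0.4357]
ee_rot: [0.82, 0.573, 0.0, 0.0]
contact_force: [0.1, 0.2, 0.7]
gripper_width: 0.0854
pos [ 0.6123 -0.0479  0.4357] ang 69.89 zaxis [ 9.e-04 -1.e-04 -1.e+00] F [0.1 0.2 0.7] M [ 0.03  0.01 -0.01] w 0.0854 t 12.1 J [-0.18  0.45  1.33  0.    1.36 -1.4 ]
tool delta mm [ 171.8 -247.5  115.5]
```

```bash
python3 -m crank '0 0 0 .01 -.0145 0 .1;0 0 0 .022 -.032 0 .1;0 0 0 .026 -.037 0 .1;0 0 0 .026 -.037 0 .1;0 0 0 .026 -.037 .01 .1;0 0 0 .026 -.037 .02 .1;0 0 0 .022 -.032 .03 .1;0 0 0 .0105 -.015 .03 .1;0 0 0 .0033 -.006 .025 .1;0 0 0 0 0 0 .1'; python3 rel.py .439 .1985 .202
python3 - <<'E'
from h import *
s,d=grab("side",5);t,dt=grab("top",5)
c=[crop(0,s,240,200,100,110,4,"x"),crop(0,t,280,140,100,110,4,"x")];cv2.imwrite("pics/pre5.png",np.hstack(c))
W=cloud("side",d);P=W[(s[...,2]>0)]
m=(W[...,0]>.45)&(W[...,0]<.66)&(W[...,1]>-.13)&(W[...,1]<.01)&(W[...,2]>.05)&(W[...,2]<.085)
m[:, :215]=0
# floor grey
hs=cv2.cvtColor(s,cv2.COLOR_BGR2HSV)
f=m&(s.mean(2)>85)&(hs[...,1]<60)
P=W[f];print('floor side',len(P),P.min(0),P.max(0));A=np.c_[P[:,:2]-[.55,-.05],np.ones(len(P))];print(np.linalg.lstsq(A,P[:,2],rcond=None)[0])
W=cloud("top",dt)
m=(W[...,0]>.5)&(W[...,0]<.6)&(W[...,1]>-.09)&(W[...,1]<-.01)&(W[...,2]>.05)&(W[...,2]<.08)
P=W[m];print('floor top',len(P),P.min(0),P.max(0));A=np.c_[P[:,:2]-[.55,-.05],np.ones(len(P))];print(np.linalg.lstsq(A,P[:,2],rcond=None)[0])
m=(W[...,0]>.48)&(W[...,0]<.66)&(W[...,1]>-.12)&(W[...,1]<.02)&(W[...,2]>.05)&(W[...,2]<.2)&~((cv2.cvtColor(t,cv2.COLOR_BGR2HSV)[...,1])>120)
P=W[m];print('caddy top',cv2.minAreaRect((P[:,:2]*1000).astype(np.float32)))
r=m&(W[...,2]>.17);P=W[r];print('rim top',P.mean(0),P[:,2].max(),cv2.minAreaRect((P[:,:2]*1000).astype(np.float32)))
E
```

```text
clock: 13.35
tool_pos: [0.4375, 0.1988, 0.3189]
ee_rot: [0.82, 0.573, -0.001, -0.0]
contact_force: [0.5, -1.6, 1.4]
gripper_width: 0.0471
pos [0.4375 0.1988 0.3189] ang 69.86 zaxis [-2.9e-03 -8.0e-04 -1.0e+00] F [ 0.5 -1.6  1.4] M [-0.05 -0.06 -0.01] w 0.0471 t 13.35 J [ 0.3   0.41  1.8   0.    0.94 -0.92]
tool delta mm [  0.4   1.8 116.9]
floor side 79 [ 0.58386786 -0.08696121  0.06608655] [ 0.61475359 -0.02593409  0.07550502]
[ 0.05269589 -0.01271975  0.06615571]
floor top 1023 [ 0.51363625 -0.08993139  0.05348308] [ 0.59999216 -0.01041949  0.07995048]
[ 0.05495718 -0.00936033  0.06566159]
caddy top ((577.9799194335938, -50.08711242675781), (136.3325653076172, 99.97913360595703), 1.6545509099960327)
rim top [ 0.60862867 -0.0474906   0.18338907] 0.18991500898746705 ((608.8937377929688, -48.58863830566406), (9.988312721252441, 98.57782745361328), 2.1558163166046143)
```

View pics/pre5.png

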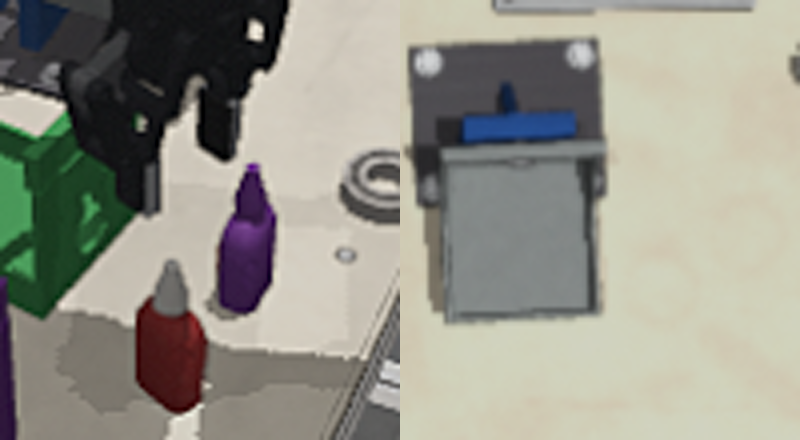

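Side crop: the red bottle at (170,340) is below the gripper and the purple one at (248,250). Top crop: the caddy hangs square on the post at (520,230). Before descending I'll check the clearance to the green caddy and the purple bottle.

Run:
```python
from h import *
t,dt=load("top",0);s,ds=load("side",0)
a=np.radians(69.9);c=np.array([.439,.1985])
for n,p,d in(("top",t,dt),("side",s,ds)):
    W=cloud(n,d);h=cv2.cvtColor(p,cv2.COLOR_BGR2HSV)
    for nm,lo,hi in(("green",50,80),("purple",130,160)):
        m=(h[...,0]>lo)&(h[...,0]<hi)&(h[...,1]>100)&(W[...,2]>.01)&(np.hypot(W[...,0]-c[0],W[...,1]-c[1])<.12)
        P=W[m];q=(P[:,:2]-c)@np.array([[np.cos(a),-np.sin(a)],[np.sin(a),np.cos(a)]]);
        if len(P): i=np.argmin(np.max(abs(q),1));print(n,nm,len(P),'closest box',q[i].round(3),P[i].round(3),'maxz',P[:,2].max().round(3))
```

```text
top green 151 closest box [ 0.012 -0.084] [0.522 0.181 0.125] maxz 0.129
top purple 222 closest box [-0.061 -0.017] [0.434 0.135 0.056] maxz 0.127
side green 1104 closest box [ 0.017 -0.078] [0.518 0.187 0.078] maxz 0.122
side purple 721 closest box [-0.057 -0.01 ] [0.429 0.141 0.036] maxz 0.123
```

```bash
python3 -m crank '0 0 0 .0005 .0018 .02 .1;0 0 0 0 0 .03 .1;0 0 0 0 0 .03 .1;0 0 0 0 0 .022 .1;0 0 0 0 0 .01 .1;0 0 0 0 0 .005 .1;0 0 0 0 0 0 .1'; python3 rel.py .439 .1985 .202;python3 - <<'E'
from h import *
s,d=grab("side",6)
crop(0,s,240,200,100,110,5,"pre6")
E
```

```text
clock: 14.32
tool_pos: [0.4409, 0.1982, 0.2032]
ee_rot: [0.82, 0.573, 0.0, 0.0]
contact_force: [0.5, -1.2, 0.3]
gripper_width: 0.0468
pos [0.4409 0.1982 0.2032] ang 69.92 zaxis [ 8.e-04  2.e-04 -1.e+00] F [ 0.5 -1.2  0.3] M [ 0.03 -0.05 -0.04] w 0.0468 t 14.32 J [ 0.3   0.62  1.89 -0.    0.64 -0.92]
tool delta mm [-0.4 -1.9  1.2]
```

View pics/pre6.png

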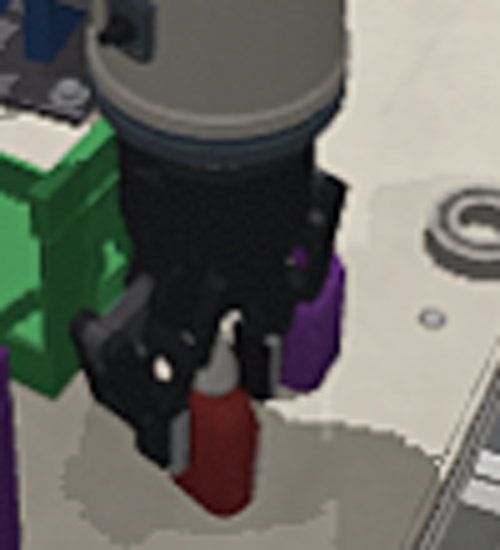

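The bottle (225,440) stands between the pads (180,440) and (268,370), so I'm closing gradually.

```bash
python3 -m crank '0 0 0 0 -.001 0 -.1;0 0 0 0 0 0 -.25;0 0 0 0 0 0 -.35;0 0 0 0 0 0 -.45;0 0 0 0 0 0 -.6;0 0 0 0 0 0 -1;0 0 0 0 0 0 -1;0 0 0 0 0 0 -1'; python3 rel.py;python3 - <<'E'
from h import *
s,d=grab("side",7)
crop(0,s,240,200,100,110,5,"pre7")
E
```

```text
clock: 15.38
tool_pos: [0.4398, 0.1986, 0.2029]
ee_rot: [0.819, 0.573, 0.0, 0.0]
contact_force: [-1.0, 0.6, 6.4]
gripper_width: 0.0224
pos [0.4398 0.1986 0.2029] ang 69.94 zaxis [ 4.e-04  2.e-04 -1.e+00] F [-1.   0.6  6.4] M [ 0.12  0.17 -0.  ] w 0.0224 t 15.38 J [ 0.3   0.62  1.89  0.    0.64 -0.92]
```

View pics/pre7.png

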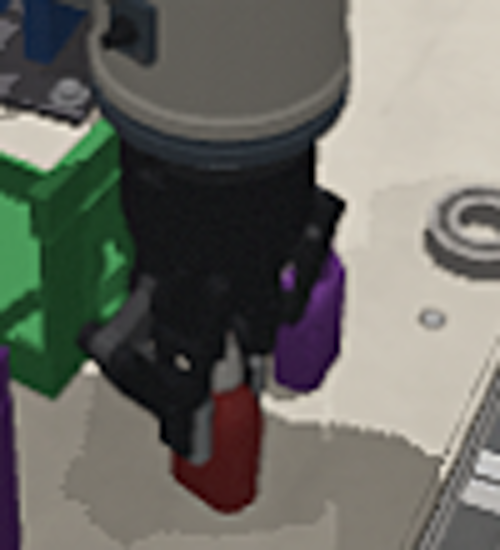

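Gripped at 22 mm and upright. Lifting.

```bash
python3 -m crank '0 0 0 0 0 -.01 -1;0 0 0 0 0 -.025 -1;0 0 -5 0 0 -.03 -1;0 0 -6 0 0 -.035 -1;0 0 -6 0 0 -.035 -1;0 0 -4.8 0 0 -.025 -1;0 0 0 0 0 -.01 -1;0 0 0 0 0 0 -1'; python3 rel.py .551 -.0501 .373
```

```text
clock: 16.42
tool_pos: [0.4396, 0.1985, 0.3729]
ee_rot: [0.697, 0.717, 0.0, 0.0]
contact_force: [-0.1, -0.1, -0.9]
gripper_width: 0.0227
pos [0.4396 0.1985 0.3729] ang 91.62 zaxis [ 6.e-04  2.e-04 -1.e+00] F [-0.1 -0.1 -0.9] M [-0.   -0.01 -0.02] w 0.0227 t 16.43 J [ 0.3   0.33  1.73  0.    1.08 -1.3 ]
tool delta mm [-2.517e+02  1.043e+02 -1.000e-01]
```

```bash
python3 -m crank '0 0 0 -.01 .004 0 -1;0 0 0 -.025 .01 0 -1;0 0 0 -.036 .015 0 -1;0 0 0 -.036 .015 0 -1;0 0 0 -.036 .015 0 -1;0 0 0 -.036 .015 0 -1;0 0 0 -.036 .015 0 -1;0 0 0 -.024 .01 0 -1;0 0 0 -.0125 .0053 0 -1;0 0 0 0 0 0 -1;0 0 0 0 0 0 -1'; python3 rel.py .551 -.0501 .275;python3 - <<'E'
from h import *
s,d=grab("side",8)
crop(0,s,215,100,110,110,5,"pre8")
E
```

```text
clock: 17.8
tool_pos: [0.5512, -0.0489, 0.3724]
ee_rot: [0.696, 0.718, -0.0, -0.0]
contact_force: [-1.1, 0.9, -0.5]
gripper_width: 0.0226
pos [ 0.5512 -0.0489  0.3724] ang 91.76 zaxis [-8.e-04  4.e-04 -1.e+00] F [-1.1  0.9 -0.5] M [-0.   -0.02 -0.04] w 0.0226 t 17.8 J [-0.2   0.43  1.56  0.    1.15 -1.8 ]
tool delta mm [-1.2 -0.1 97.4]
```

View pics/pre8.png

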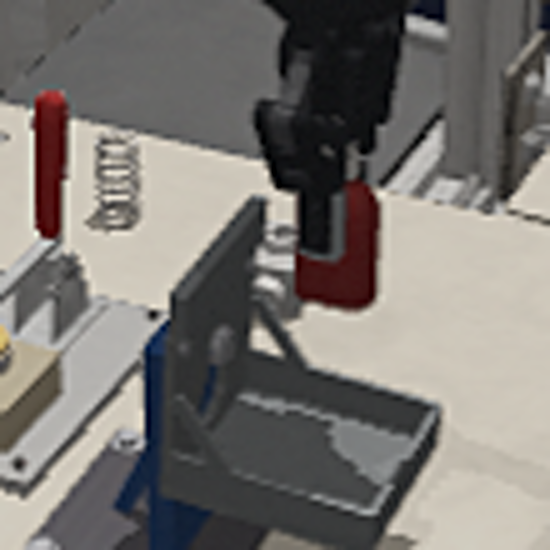

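The bottle hangs upright at crop (340,240), over the tray. I'll lower it most of the way, then feel for the floor.

```bash
python3 -m crank '0 0 0 -.0012 0 .01 -1;0 0 0 0 0 .025 -1;0 0 0 0 0 .025 -1;0 0 0 0 0 .02 -1;0 0 0 0 0 .01 -1;0 0 0 0 0 .006 -1;0 0 0 0 0 .002 -1;0 0 0 0 0 0 -1'; python3 rel.py .551 -.0501 .27;python3 - <<'E'
from h import *
s,d=grab("side",9)
crop(0,s,215,100,110,110,5,"pre9")
E
```

```text
clock: 18.85
tool_pos: [0.5517, -0.0508, 0.275]
ee_rot: [0.696, 0.718, 0.0, 0.0]
contact_force: [0.0, -0.2, -0.4]
gripper_width: 0.0229
pos [ 0.5517 -0.0508  0.275 ] ang 91.74 zaxis [ 5.e-04 -1.e-04 -1.e+00] F [ 0.  -0.2 -0.4] M [-0.   -0.02  0.01] w 0.0229 t 18.85 J [-0.2   0.56  1.66 -0.    0.92 -1.8 ]
tool delta mm [ 0.7 -0.7  5. ]
```

View pics/pre9.png

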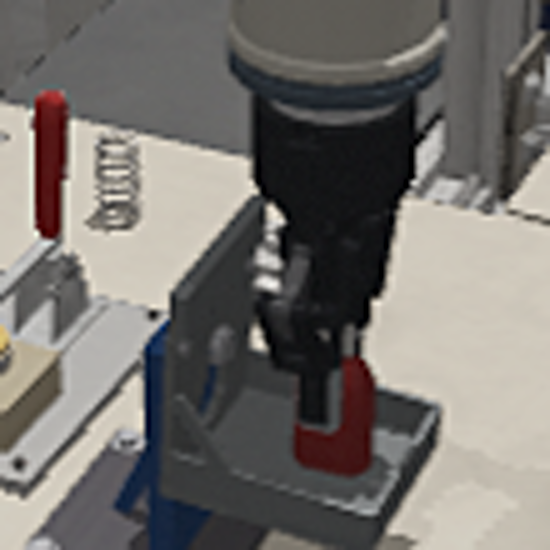

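```bash
python3 -m crank '0 0 0 0 0 .002 -1;0 0 0 0 0 .0015 -1;0 0 0 0 0 0 -1'; python3 rel.py; python3 -m crank '0 0 0 0 0 .001 -1;0 0 0 0 0 0 -1'; python3 rel.py
```

```text
clock: 19.27
tool_pos: [0.5516, -0.0508, 0.2711]
ee_rot: [0.696, 0.718, -0.0, -0.0]
contact_force: [0.4, -0.3, -0.5]
gripper_width: 0.0228
pos [ 0.5516 -0.0508  0.2711] ang 91.74 zaxis [-2.e-04  0.e+00 -1.e+00] F [ 0.4 -0.3 -0.5] M [-0.01 -0.03 -0.06] w 0.0228 t 19.27 J [-0.2   0.56  1.67  0.    0.91 -1.8 ]
clock: 19.52
tool_pos: [0.5516, -0.0508, 0.2701]
ee_rot: [0.696, 0.718, -0.0, -0.0]
contact_force: [-0.3, -0.8, -0.3]
gripper_width: 0.022
pos [ 0.5516 -0.0508  0.2701] ang 91.73 zaxis [-1.e-04  0.e+00 -1.e+00] F [-0.3 -0.8 -0.3] M [-0.01 -0.02  0.  ] w 0.022 t 19.52 J [-0.2   0.56  1.67  0.    0.91 -1.8 ]
```

```bash
python3 -m crank '0 0 0 0 0 .001 -1;0 0 0 0 0 0 -1'; python3 rel.py; python3 -m crank '0 0 0 0 0 .0008 -1;0 0 0 0 0 0 -1'; python3 rel.py
```

```text
clock: 19.77
tool_pos: [0.5516, -0.0508, 0.2692]
ee_rot: [0.696, 0.718, 0.0, 0.0]
contact_force: [1.0, 0.5, 0.0]
gripper_width: 0.0227
pos [ 0.5516 -0.0508  0.2692] ang 91.74 zaxis [ 1.e-04 -0.e+00 -1.e+00] F [1.  0.5 0. ] M [-0.02 -0.05 -0.02] w 0.0227 t 19.77 J [-0.2   0.57  1.67 -0.    0.91 -1.8 ]
clock: 20.02
tool_pos: [0.5516, -0.0508, 0.2684]
ee_rot: [0.696, 0.718, 0.0, 0.0]
contact_force: [0.3, -0.2, 0.9]
gripper_width: 0.023
pos [ 0.5516 -0.0508  0.2684] ang 91.74 zaxis [ 1.e-04 -0.e+00 -1.e+00] F [ 0.3 -0.2  0.9] M [-0.    0.   -0.01] w 0.023 t 20.02 J [-0.2   0.57  1.67 -0.    0.91 -1.8 ]
```

The floor takes the weight at about 0.2685. I'm opening gently.

```bash
python3 -m crank '0 0 0 0 0 0 -.42;0 0 0 0 0 0 -.38;0 0 0 0 0 0 -.34;0 0 0 0 0 0 -.28;0 0 0 0 0 0 -.18;0 0 0 0 0 0 -.05;0 0 0 0 0 0 -.05;0 0 0 0 0 0 -.05'; python3 rel.py;python3 - <<'E'
from h import *
s,d=grab("side",10)
crop(0,s,215,100,110,110,5,"rel10")
E
```

```text
clock: 21.02
tool_pos: [0.5516, -0.0508, 0.2684]
ee_rot: [0.696, 0.718, 0.0, -0.0]
contact_force: [-0.2, 0.5, 0.4]
gripper_width: 0.0407
pos [ 0.5516 -0.0508  0.2684] ang 91.74 zaxis [-0.  0. -1.] F [-0.2  0.5  0.4] M [ 0.07  0.01 -0.01] w 0.0407 t 21.02 J [-0.2   0.57  1.67  0.    0.91 -1.8 ]
```

View pics/rel10.png

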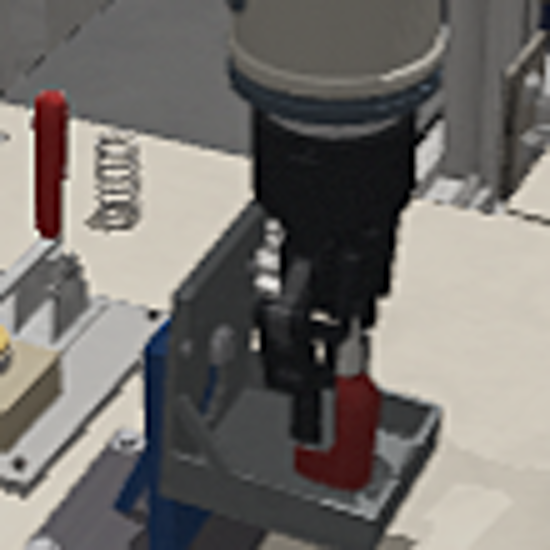

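The bottle (355,430) stands free of the pads with the caddy unmoved. I'm lifting straight up, then moving away from the view.

```bash
python3 -m crank '0 0 0 0 0 -.008 -.05;0 0 0 0 0 -.015 -.05;0 0 0 0 0 -.025 -.05;0 0 0 0 0 -.03 -.05;0 0 0 0 0 -.04 -.05;0 0 0 0 0 -.04 -.05;0 0 0 .03 .0 0 -.05;0 0 0 .05 .0 0 -.05;0 0 0 .06 0 0 -.05;0 0 0 .06 0 0 -.05;0 0 0 .04 0 0 -.05;0 0 0 0 0 0 -.05'; python3 rel.py;python3 - <<'E'
from h import *
s,d=grab("side",11);t,dt=grab("top",11)
c=[crop(0,s,210,110,100,110,4,"x"),crop(0,t,270,140,100,110,4,"x")];cv2.imwrite("pics/fin.png",np.hstack(c));cv2.imwrite("pics/fint.png",t);cv2.imwrite("pics/fins.png",s)
W=cloud("top",dt);h=cv2.cvtColor(t,cv2.COLOR_BGR2HSV)
m=(W[...,0]>.5)&(W[...,0]<.62)&(W[...,1]>-.1)&(W[...,1]<.0)&((h[...,0]<9)|(h[...,0]>170))&(h[...,1]>110)
P=W[m];print('bottle',cv2.minAreaRect((P[:,:2]*1000).astype(np.float32)),P[:,2].max())
m=(W[...,0]>.48)&(W[...,0]<.66)&(W[...,1]>-.12)&(W[...,1]<.02)&(W[...,2]>.05)&(W[...,2]<.2)&(h[...,1]<=120)
P=W[m];print('caddy top',cv2.minAreaRect((P[:,:2]*1000).astype(np.float32)))
P=W[m&(W[...,2]>.17)];print('rim',P.mean(0))
E
```

```text
clock: 22.58
tool_pos: [0.5437, 0.1915, 0.4275]
ee_rot: [0.695, 0.719, 0.001, 0.0]
contact_force: [-0.8, -0.5, -0.5]
gripper_width: 0.0402
pos [0.5437 0.1915 0.4275] ang 91.93 zaxis [ 1.e-03  6.e-04 -1.e+00] F [-0.8 -0.5 -0.5] M [ 0.01 -0.04  0.03] w 0.0402 t 22.57 J [ 0.23  0.4   1.44  0.    1.3  -1.37]
bottle ((545.145263671875, -49.58700942993164), (20.408830642700195, 35.046417236328125), 88.57032012939453) 0.1426961354923202
caddy top ((578.401611328125, -50.19905090332031), (137.25770568847656, 100.1789779663086), 1.6526660919189453)
rim [ 0.60735553 -0.04946363  0.18391198]
```

View pics/fin.png

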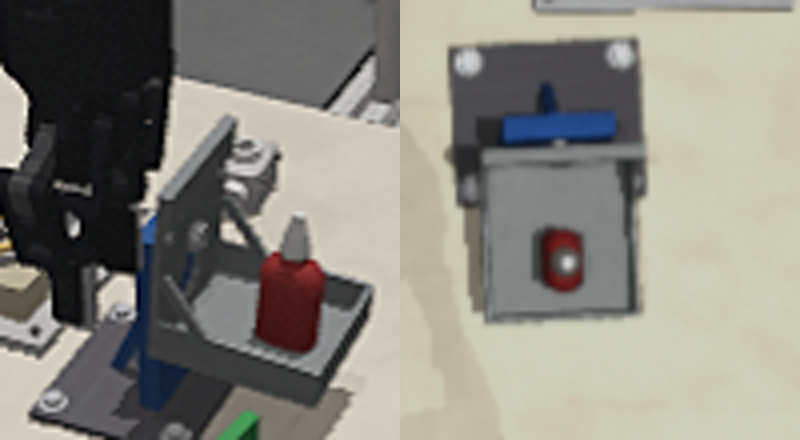

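View pics/fint.png

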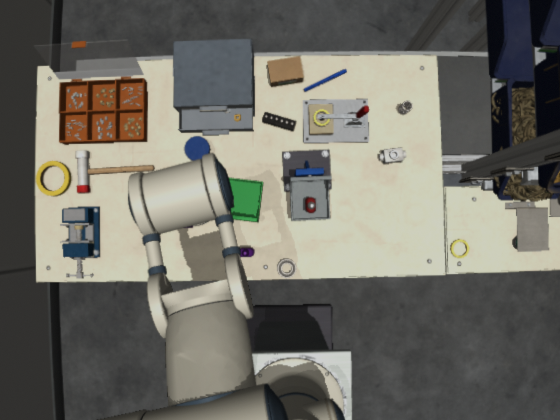

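The bottle stands upright at about the caddy's centreline, the caddy hangs square, the bystanders that can be seen are in place, and the arm is clear. Signing off.

```bash
python3 -m crank '0 0 0 0 0 0 -.05;0 0 0 0 0 0 -.05'; python3 -c "
from rig import order;print(order.sign_off())"
```

```text
clock: 22.92
tool_pos: [0.5445, 0.1881, 0.4266]
ee_rot: [0.697, 0.717, 0.0, 0.0]
contact_force: [0.2, -0.2, -0.9]
gripper_width: 0.0406
the job is handed in; nothing more can be done
None
```

I hung the grey caddy on the stud, let it go, and then stood the red bottle upright in it. The job was handed in at 22.9 s.

- **Caddy:** It hangs square to the post, with its rim at 184 mm (185 expected for fully home) and the floor sloping about 3°. On the way down, the slot pressed sideways on the stud with about 4 N. A 1.5 mm shift cleared that before the stud was home.
- **Bottle:** It stands upright within about 2 mm of the tray's centreline.
- **Other things:** I touched nothing else. The block, bearing, tub, green caddy and purple bottle look unmoved in the last top view. The arm hid the purple caddy there, so I didn't recheck it.
- **Disagreement:** The two cameras differed by 2–3 mm, so I measured the caddy against the post in the side view alone.

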